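# Mesh the coupling halves and send the board on

## Task

Fit each loose toothed coupling hub onto one of the toothed lower halves on the black board: take the white cap off a lower half and put it in the red bin, turn the hub until its teeth drop between the teeth below, and press it fully home; any lower half that gets no hub keeps its cap. When all hubs are home, push the board along the bench so that it lies inside the white taped outline, with the hubs still fully meshed. Leave the jar and the two pipe fittings at the sides alone.

Things in the scene. Friction and masses are not known exactly. Their poses are not given: they have to be found in the camera images.
- tray: Black plastic board, 110 (its x) x 270 (its y) x 20 mm, loose on the bench; about 0.9 kg with the three lower halves, which stand on it 92 mm apart along its y axis at y = -92, 0, +92 mm. Origin: centre of its underside. Too wide to grip: push it by its edges (about 10 N).
- seat0 (a point): Seat of lower coupling half 0 (at y = -92 mm on the board): centre of the flat top of a steel disc 68 mm across, 28 mm above the board's underside, z up. On it six teeth 9 mm high, 8 mm wide, from 19 to 32 mm out, at 0, 60, 120 .. degrees from this frame's x axis. It cannot come off the board; it turns only against stiff friction (0.15 N m) and starts at any angle.
- seat1 (a point): Seat of lower coupling half 1, exactly like seat0, at y = 0 on the board.
- seat2 (a point): Seat of lower coupling half 2, exactly like seat0, at y = +92 mm on the board.
- cap0: White plastic cap, at the start on lower half 0. Origin: bottom centre of its plug (32 mm across, 7 mm high); above it a disc 72 mm across and 4 mm thick that rests on the teeth, then a round grip knob 26 mm across and 26 mm high; 37 mm high in all, 30 g. On the teeth its origin is 2 mm above the seat. Only laid in: lifts straight off.
- cap1: White plastic cap, at the start on lower half 1. Origin: bottom centre of its plug (32 mm across, 7 mm high); above it a disc 72 mm across and 4 mm thick that rests on the teeth, then a round grip knob 26 mm across and 26 mm high; 37 mm high in all, 30 g. On the teeth its origin is 2 mm above the seat. Only laid in: lifts straight off.
- cap2: White plastic cap, at the start on lower half 2. Origin: bottom centre of its plug (32 mm across, 7 mm high); above it a disc 72 mm across and 4 mm thick that rests on the teeth, then a round grip knob 26 mm across and 26 mm high; 37 mm high in all, 30 g. On the teeth its origin is 2 mm above the seat. Only laid in: lifts straight off.
- hub0: Loose steel coupling hub, 42 mm high, 150 g, standing on its teeth. Origin: bottom centre, at the tooth ends. From below: six teeth 10 mm high, 8 mm wide, from 19 to 32 mm out, at 0, 60 .. degrees from its x axis; disc 56 mm across, 10 to 18 mm up, past whose edge the teeth show; hexagonal boss to grip, 34 mm across flats, 18 to 42 mm up, its flats facing 0, 60 .. degrees, each over a tooth.
- hub1: Hub exactly like hub0. Any hub fits any lower half: it meshes when its x axis is turned 30 degrees (plus any multiple of 60) from the x axis of the seat, with about 5 degrees of play each way. Fully home its origin lies at the seat point; unmeshed it rides 9 mm higher, on the tooth ends. Once meshed it drops home freely.
- hub2: Hub exactly like hub0. Two or three hubs are present; an absent one reads None.
- outline: Outline of white tape on the bench, 20 mm tape, flat; clear inside 140 (its x) x 300 mm (its y), 15 mm more than the board on each side. Origin: its centre. Same long axis as the board; either end of the board may come first.
- bin: Open red bin fixed to the bench, 100 (its x) x 170 (its y) x 45 mm high, walls and floor 4 mm. Origin: centre of its underside. For the caps.
- jar: Bystander: clear jar with a white lid, 60 mm across, 85 mm high, on the bench on the side away from the bin. Origin: centre of its underside.
- nipple: Bystander: upright steel hex pipe nipple, 44 mm wide, 59 mm high, at the left, near. Origin: centre of its underside.
- reducer: Bystander: upright brass hex pipe reducer, 58 mm wide, 56 mm high, at the right, near. Origin: centre of its underside.
Things that resemble listed ones, but are neither listed nor needed, are in the scene too. Leave any pink look-alike of the hub2 alone. Leave any green look-alike of the hub1 alone.

How it is judged:
By the outcome, as a careful person would: the job done as asked, in the order asked, and still so for the second after the job is handed in, with the robot touching nothing.
Of hub0, hub1, hub2 only 2 to 3 are there at a start; the rules pass over those that are not, and their reading is None.
At some moment in a run one of hub0, hub1, hub2 may be knocked a few centimetres aside while the robot is not near it.
It also fails if it takes over 210 s, if anything falls off the work surface, if the arm or the gripper's body presses on something with over 40 N, if the wrist force passes 120 N, or if a joint passes its speed limit or range.

## Robot

A 6-joint arm with a two-finger parallel gripper is mounted at the origin on the work surface. World frame = base frame: x ahead of the robot, y to its left, z up, the work surface at z = 0. Lengths are in m, angles in rad, forces in N, time in s.
With the tool pointing down it reaches from about 0.35 to 0.975 m from the base axis. Payload 7.1 kg.
Tool frame: the origin (TCP) lies midway between the tips of the shut fingers; the grasp point (between the pads) lies 19 mm behind it; z points along the fingers, x is the direction in which the jaws open and shut, and the axes are right-handed (so a half turn about z gives the same grasp; the last joint's range is limited). The gripper opens to 88 mm and grips with 3 to 60 N. Pads are 20 mm wide; open, the fingers measure 115 mm over their backs; the gripper's body (75 mm by 178 mm) begins 61 mm behind the grasp point.
Start: joints at [1.286, 0.423, 1.63, -0, 1.089, -0.019], TCP at [0.164, 0.603, 0.223] pointing down, gripper open.
Joint ranges: [-3, 3], [-0.9, 2.11], [0.09, 2.58], [-1.31, 4.45], [0.11, 2.69], [-2.54, 2.54]. Speed limits (rad/s): [2.39, 2.39, 3.01, 3.14, 3.14, 3.14].

## Interface

Orientations are given as a unit quaternion [w, x, y, z].
In Python, from station import move_pose, movel, movej, command_gripper, wait, inverse_kinematics, read_camera, camera_info, MotionError, job_done, get_time, get_joint_pos, get_qvel, get_effort, get_tcp_pos, get_ee_rot, get_ft_force, get_ft_torque, get_grip_width gives the robot as it stands. Calls block until the motion is done:
- move_pose(position, orientation): joint-space move of the TCP to a pose.
- movel(position, frame=None, v=0.15, until_force=None): straight line of the TCP; frame=None keeps the orientation; v is the mean speed in m/s. With until_force (N) it stops when the force on the tool has changed by that much, and returns True; else False.
- movej(angles): joint-space move.
- command_gripper(opening): opening from 0.0 (shut) to 1.0 (fully open); the grip force is fixed at half the most; returns when the fingers have stopped.
- wait(seconds).
- inverse_kinematics(position, orientation): joint angles nearest the present ones, or None.
- read_camera(name): name is "side" or "top" or "wrist"; returns the picture (384x512x3 uint8, red, green, blue); there is no depth.
- camera_info(name): a dict with "intrinsics" (3x3 intrinsics, pixels), "dist" ([k1, k2, p1, p2, k3] as OpenCV has them; the pictures are not rectified), "T" (4x4, takes a point from camera to world coordinates); the wrist camera has in their place "tool_from_camera" (4x4, takes a point from camera to tool coordinates, whose origin is the TCP and whose axes are the tool frame's). Camera axes: x right, y up, looking along -z (the intrinsics and any distortion apply to the point x, -y, -z); pixel columns grow to the right and rows downward; lengths in m; the calibration is good to about 2 mm. A picture is of the moment at which its call begins: read the wrist's pose just before it. camera_info takes no time and is no camera call.
A pose or a line that the arm cannot do raises MotionError and nothing moves.
- job_done(): hands the job in, once; it reports no verdict.
Readings, each from a call of its own:
- get_time(): time.
- get_joint_pos(): joint angles.
- get_qvel(): joint speeds.
- get_effort(): joint torques, N m.
- get_tcp_pos(): TCP position.
- get_ee_rot(): TCP orientation.
- get_ft_force(): force on the tool from outside, world axes, zero at the start.
- get_ft_torque(): the same for the moment, N m.
- get_grip_width(): opening from 0.0 (shut) to 1.0 (fully open).
Only numpy, scipy, OpenCV 4.12 (cv2) and the standard library are available. Lean on these libraries where they do the work, as an engineer would, in place of code of your own. Each camera call takes 0.05 s, during which the arm holds its last target.

## Working session

There is one attempt and no reset: what is moved stays moved. The work goes in short steps, each a Python script; the robot and the scene stay as the last script left them, time stands still between calls to the robot, and variables do not carry over. Pictures are saved under pics/ and viewed, and the job is handed in when it is done.

```bash
mkdir -p pics; ls; python3 - <<'E'
from station import *
import cv2,numpy as np
print(get_time(),get_tcp_pos(),get_ee_rot(),get_grip_width())
for n in ("top","side","wrist"):
    im=read_camera(n); cv2.imwrite(f"pics/{n}0.png",cv2.resize(im[:,:,::-1],(800,600),interpolation=cv2.INTER_CUBIC)); cv2.imwrite(f"pics/{n}0raw.png",im[:,:,::-1])
    print(n,{k:np.round(v,4).tolist() for k,v in camera_info(n).items()})
E
```

```text
pics
0.0 [0.16398022 0.60253047 0.22192375] [ 4.33833371e-04  7.94565789e-01  6.07177611e-01 -6.05643402e-04] 0.9991190891458569
top {'intrinsics': [[382.1176, 0.0, 254.8614], [0.0, 382.1176, 191.4278], [0.0, 0.0, 1.0]], 'dist': [0.0071, 0.0, 0.0, 0.0, 0.0], 'T': [[0.0253, 0.9935, -0.1107, 0.4761], [-0.9992, 0.0287, 0.0291, 0.0209], [0.0321, 0.1099, 0.9934, 0.9666], [0.0, 0.0, 0.0, 1.0]]}
side {'intrinsics': [[362.1927, 0.0, 247.3808], [0.0, 362.1927, 191.6937], [0.0, 0.0, 1.0]], 'dist': [-0.0977, 0.0, 0.0, 0.0, 0.0], 'T': [[0.9546, 0.199, -0.2215, 0.3751], [-0.2973, 0.6811, -0.6692, -0.6098], [0.0177, 0.7047, 0.7093, 0.7337], [0.0, 0.0, 0.0, 1.0]]}
wrist {'intrinsics': [[266.005, 0.0, 254.4236], [0.0, 266.005, 190.9322], [0.0, 0.0, 1.0]], 'dist': [-0.0305, 0.0, 0.0, 0.0, 0.0], 'tool_from_camera': [[1.0, 0.0007, 0.001, -0.0], [0.0009, -0.9641, -0.2655, -0.0725], [0.0007, 0.2655, -0.9641, -0.1619], [0.0, 0.0, 0.0, 1.0]]}
```

View pics/top0.png

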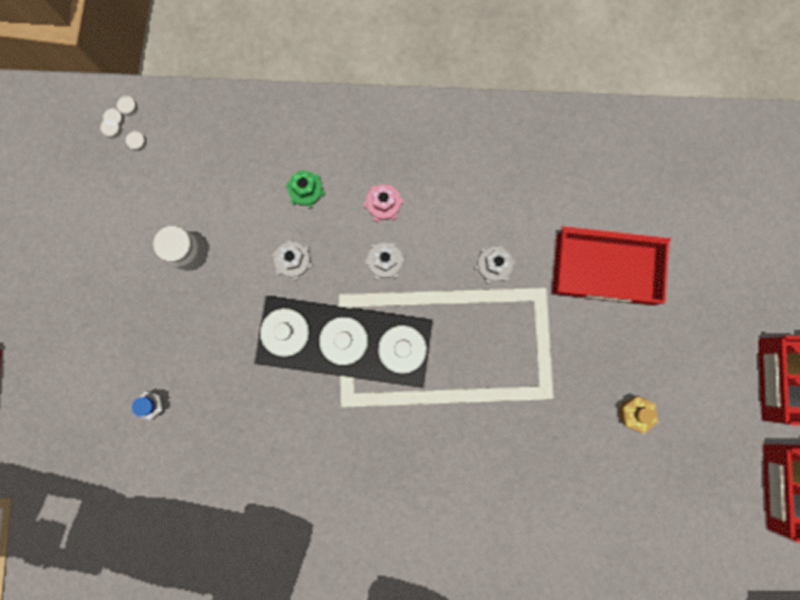

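View pics/side0.png

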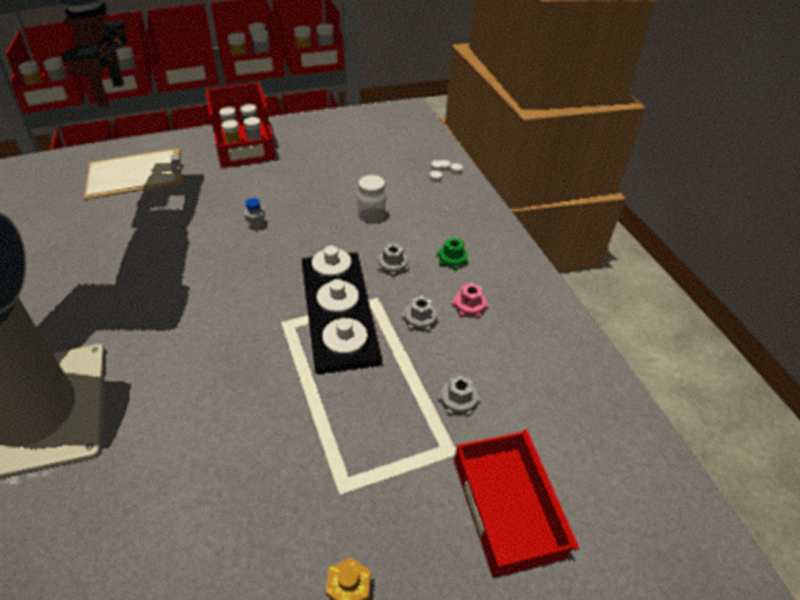

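View pics/wrist0.png

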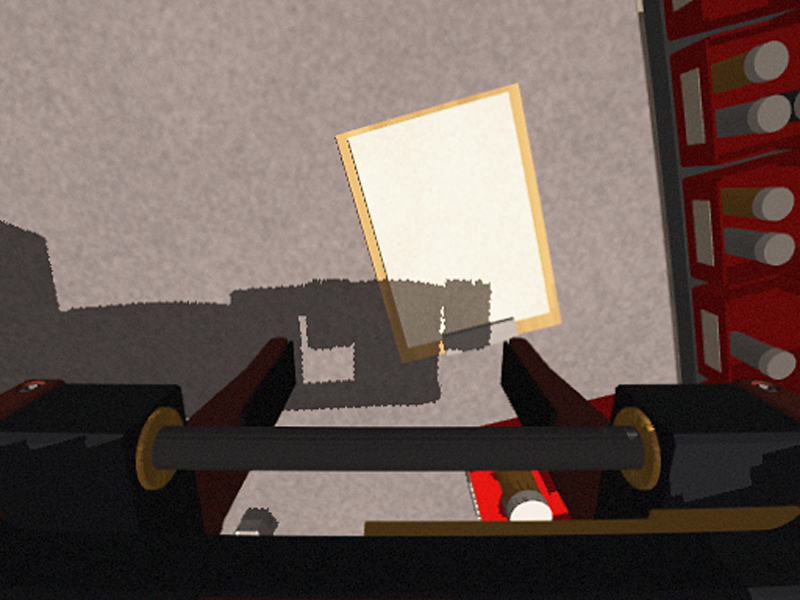

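Top view (800x600): board from about (262,330) to (430,350) with three white caps at (284,332), (343,341), (403,349). Steel hubs at (291,258), (384,260), (497,262). There is a green look-alike at (305,187) and a pink one at (383,201), bin at (612,265), outline about (445,348), jar at (172,245), blue/steel nipple at (147,405) and brass reducer at (640,413). All three listed hubs are grey steel, so the three grey ones fit; I'm confirming this in a crop and measuring.

```bash
cat > h.py <<'E'
from station import *
import cv2,numpy as np
from scipy.spatial.transform import Rotation as R
def rot_of(q): return R.from_quat([q[1],q[2],q[3],q[0]])
def cam(name):
    c=camera_info(name)
    if name=="wrist":
        T=np.eye(4);T[:3,:3]=rot_of(get_ee_rot()).as_matrix();T[:3,3]=get_tcp_pos()
        return c,T@np.array(c["tool_from_camera"])
    return c,np.array(c["T"])
def shot(name):
    c,T=cam(name); return read_camera(name),(c,T)
def toplane(px,ct,z):
    c,T=ct
    p=cv2.undistortPoints(np.float64(px).reshape(-1,1,2),np.array(c["intrinsics"],float),np.array(c["dist"],float))[:,0]
    d=np.c_[p[:,0],-p[:,1],-np.ones(len(p))]@T[:3,:3].T
    o=T[:3,3]; return o+d*((z-o[2])/d[:,2])[:,None]
def proj(P,ct):
    c,T=ct
    q=(np.atleast_2d(P)-T[:3,3])@T[:3,:3]
    q=np.c_[q[:,0],-q[:,1],-q[:,2]]
    return cv2.projectPoints(q,np.zeros(3),np.zeros(3),np.array(c["intrinsics"],float),np.array(c["dist"],float))[0][:,0]
def down(a):
    """tool down, tool x axis at world angle a"""
    q=(R.from_euler('z',a)*R.from_euler('x',np.pi)).as_quat()
    return [q[3],q[0],q[1],q[2]]
def blobs(mask,amin):
    n,l,s,c=cv2.connectedComponentsWithStats(mask.astype(np.uint8))
    return [(c[i],s[i][4],l==i) for i in range(1,n) if s[i][4]>=amin]
def save(im,name,box=None,size=(800,600)):
    if box: im=im[box[1]:box[3],box[0]:box[2]]
    f=min(size[0]/im.shape[1],size[1]/im.shape[0])
    cv2.imwrite("pics/"+name,cv2.resize(im[:,:,::-1],None,fx=f,fy=f,interpolation=cv2.INTER_CUBIC))
E
python3 - <<'E'
from h import *
im,ct=shot("top"); save(im,"top1crop.png",(150,90,360,260))
i=im.astype(int); r,g,b=i[...,0],i[...,1],i[...,2]; mx=i.max(2)
hsv=cv2.cvtColor(im,cv2.COLOR_RGB2HSV)
def rect(m): 
    return cv2.minAreaRect(cv2.findContours(m.astype(np.uint8),0,1)[0][0])
print("black")
for c,a,m in blobs(mx<50,800):
    if 150<c[0]<290 and 180<c[1]<260:
        hull=cv2.convexHull(np.argwhere(m)[:,::-1].astype(np.float32)); bx=cv2.boxPoints(cv2.minAreaRect(hull))
        print(c,a); P=toplane(bx,ct,.02); print(np.round(P,4)); print(np.linalg.norm(np.diff(P,axis=0),axis=1),P.mean(0))
print("white")
for c,a,m in blobs((hsv[...,1]<50)&(mx>185),150):
    print(np.round(c,1),a,np.round(toplane(c,ct,.04),4)[0][:2])
    if 210<c[0]<350 and a>800:
        bx=cv2.boxPoints(cv2.minAreaRect(cv2.convexHull(np.argwhere(m)[:,::-1].astype(np.float32))));print(np.round(toplane(bx,ct,0),4))
print("red")
for c,a,m in blobs((hsv[...,1]>170)&((hsv[...,0]<8)|(hsv[...,0]>172))&(mx>60),1000):
    bx=cv2.boxPoints(cv2.minAreaRect(np.argwhere(m)[:,::-1].astype(np.float32)));print(c,a,np.round(toplane(bx,ct,.045),4).tolist())
print("steel bright / bore dark")
for c,a,m in blobs((hsv[...,1]<25)&(mx>150)&(mx<235),80): print(np.round(c,1),a,np.round(toplane(c,ct,.03),4)[0][:2])
for c,a,m in blobs(mx<60,8):
    if a<100 and 160<c[0]<340 and 100<c[1]<185: print("bore",np.round(c,1),a,np.round(toplane(c,ct,.042),4)[0][:2])
E
```

```text
black
white
[73.6 73.6] 260 [0.8604 0.4511]
[109.1 155.4] 404 [0.6573 0.3509]
[184.5 166. ] 206 [0.637  0.1673]
[245.7 165.1] 234 [0.644 0.018]
[292.5 222.8] 2728 [ 0.5054 -0.0996]
[[ 0.5897  0.0932  0.    ]
 [ 0.6128 -0.2535  0.    ]
 [ 0.4297 -0.2597  0.    ]
 [ 0.4093  0.0799  0.    ]]
[181.4 212.4] 658 [0.5234 0.1696]
[219.2 218. ] 673 [0.5125 0.0782]
[257.  223.2] 675 [ 0.5022 -0.0134]
red
[390.46161685 169.60733696] 2944 [[0.5959, -0.2455, 0.045], [0.7023, -0.2573, 0.045], [0.6884, -0.4363, 0.045], [0.5818, -0.4222, 0.045]]
steel bright / bore dark
[262.1 206.9] 130314 [ 0.5427 -0.0251]
[181.4 212.4] 716 [0.5239 0.1711]
[219.3 217.8] 726 [0.5133 0.0786]
[257.1 223.3] 726 [ 0.5024 -0.0139]
[ 38.  325.9] 299 [0.2514 0.4902]
[ 51.2 374.7] 1803 [0.1436 0.4508]
bore [193.1 116.5] 22 [0.7614 0.1514]
bore [245. 126.] 21 [0.7417 0.0225]
bore [184.8 163.4] 21 [0.6431 0.1667]
bore [246. 164.] 21 [0.6462 0.0173]
bore [318.8 166.7] 19 [ 0.6451 -0.1624]
```

View pics/top1crop.png

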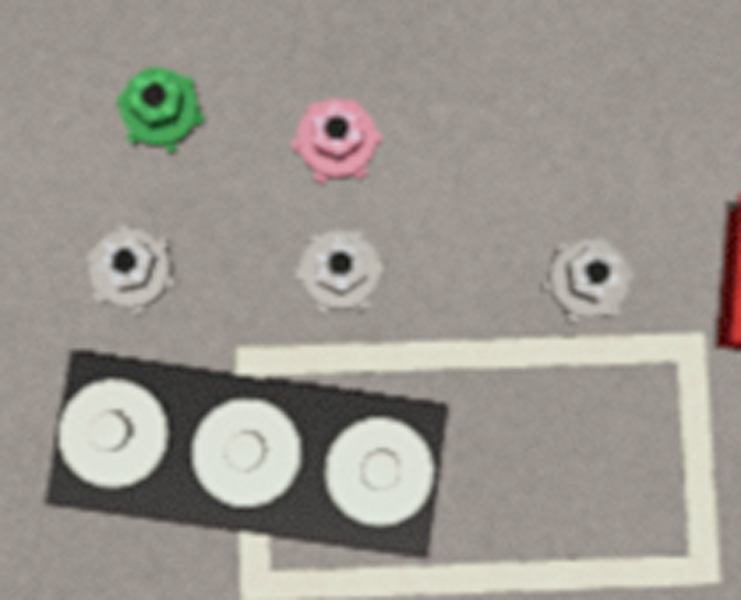

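The crop confirms three grey steel hubs (bores at raw px (185,163), (246,164), (319,167)), apart from the green and pink ones. So three hubs are present and all three caps come off. Cap spacing measures 92 mm, which matches the board. Removing the caps now.

```bash
cat > s1.py <<'E'
from h import *
import sys
caps=[(.5022,-.0134),(.5128,.0782),(.5234,.1696)]
bc=np.array([.642,-.340]); bd=np.array([.08,.997])
drop=[bc-bd*.043,bc+bd*.041,bc]
a0=np.radians(-6.6)
k=int(sys.argv[1])
c=caps[k];d=drop[k]
t=get_time()
command_gripper(.6)
move_pose([c[0],c[1],.13],down(a0)); print("t1",get_time()-t)
hit=movel([c[0],c[1],.046],v=.15,until_force=8)
print(hit,get_tcp_pos())
command_gripper(0); print("grip",get_grip_width()*88)
movel([c[0],c[1],.15],v=.25); print("grip",get_grip_width()*88,get_time()-t)
move_pose([d[0],d[1],.15],down(a0)); 
hit=movel([d[0],d[1],.027+(.037 if k==2 else 0)],v=.2,until_force=6); print(hit,get_tcp_pos())
command_gripper(.55)
movel([d[0],d[1],.15],v=.3)
print(get_time()-t,get_time())
im,ct=shot("top"); save(im,f"top_cap{k}.png")
E
python3 s1.py 0
```

```text
t1 3.2333
False [ 0.50256891 -0.0132321   0.04630693]
grip 25.279999617125235
grip 25.268644873665437 5.05
False [ 0.6395575  -0.38298479  0.02822778]
8.4083 8.6083
```

View pics/top_cap0.png

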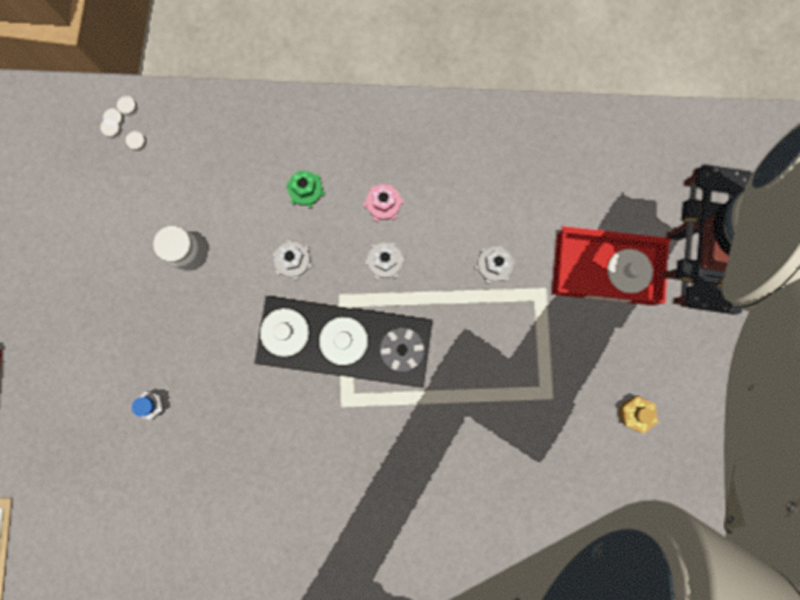

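Cap is flat in the far end of the bin (632,270). The lower half at (403,350) shows six teeth. Doing the next two.

```bash
python3 s1.py 1 && python3 s1.py 2
```

```text
t1 2.058399999999999
False [0.51328643 0.07803044 0.04627735]
grip 25.024376325460658
grip 25.462450160981955 3.875
True [ 0.64379658 -0.29779404  0.03739747]
6.9917 15.65
t1 2.0833000000000013
False [0.52392229 0.16946547 0.04631122]
grip 25.94737964036192
grip 25.383901055758205 3.900000000000002
False [ 0.64256627 -0.33968033  0.06451929]
7.375 23.075
```

View pics/top_cap2.png

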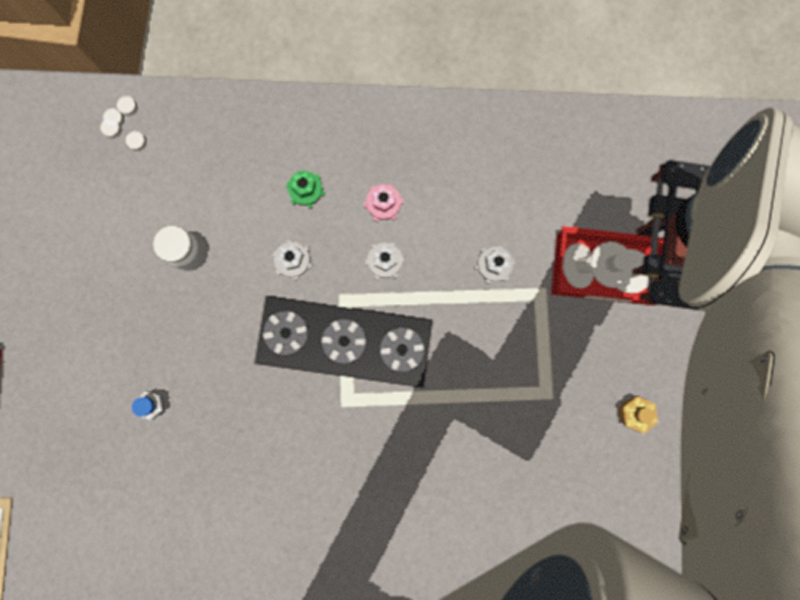

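```bash
python3 - <<'E'
from h import *
import pickle
a0=np.radians(-6.6)
S=[(.5022,-.0134),(.5128,.0782),(.5234,.1696)]
H=[(.6431,.1667),(.6462,.0173),(.6451,-.1624)]
out={}
for n,p in (("h2",H[2]),("s0",S[0]),("s1",S[1]),("s2",S[2]),("h0",H[0]),("h1",H[1])):
    z=.14 
    move_pose([p[0],p[1],z],down(a0)); wait(.15)
    im,ct=shot("wrist"); out[n]=(im,ct,get_tcp_pos()); save(im,f"w_{n}.png",size=(640,480))
pickle.dump(out,open("w.pkl","wb")); print(get_time())
im,ct=shot("top"); save(im,"top3.png",(320,120,460,220))
A=[cv2.imread(f"pics/w_{n}.png") for n in ("s0","s1","s2","h0","h1","h2")]
A=[cv2.resize(x,(266,200)) for x in A]
cv2.imwrite("pics/mont.png",np.vstack([np.hstack(A[:3]),np.hstack(A[3:])]))
E
```

```text
28.025
```

View pics/mont.png

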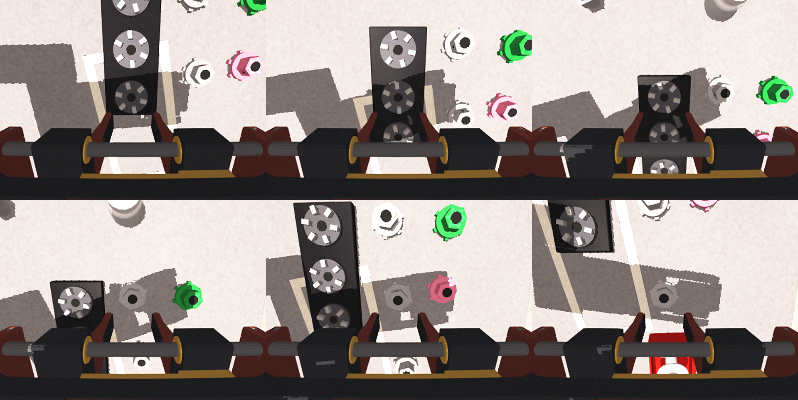

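View pics/w_s0.png

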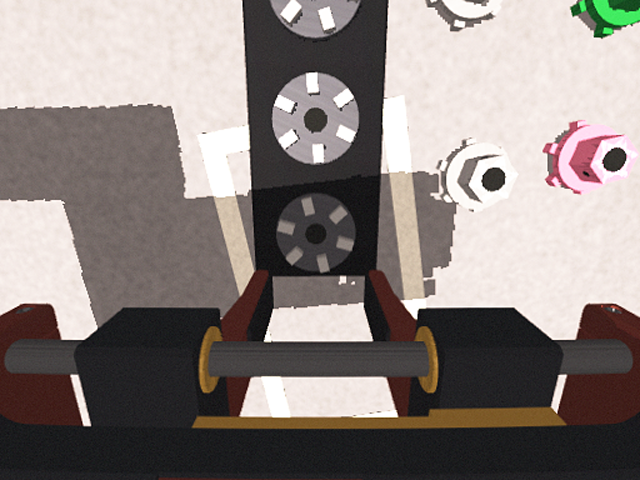

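View pics/w_h0.png

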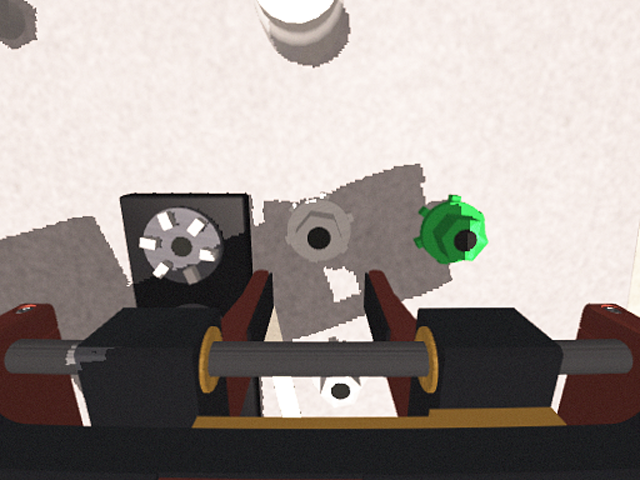

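View pics/top3.png

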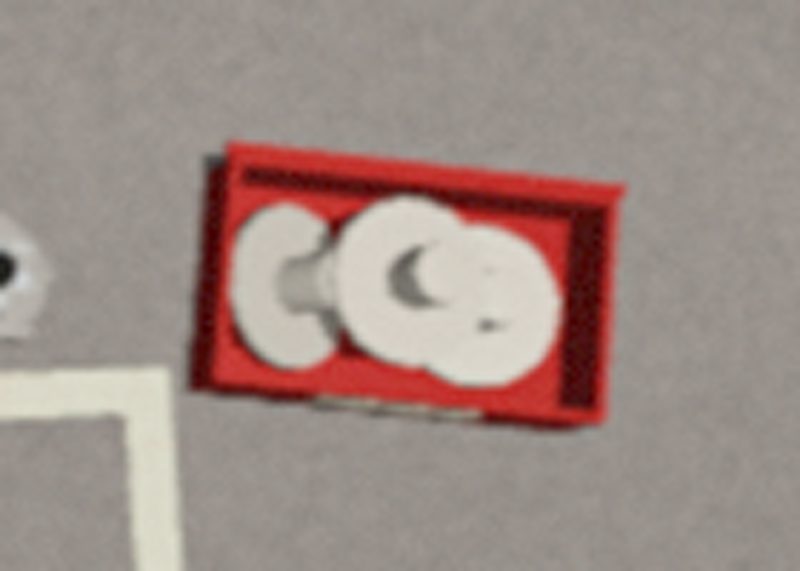

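Caps: all three lie inside the red bin (one leaning at the near end, one stacked on the other), none on the rim. The wrist views show the teeth of the three lower halves and the hub bores. Now tooth blobs and hub measurements.

```bash
cat > det.py <<'E'
from h import *
def seat(im,ct,guess,z=.037):
    g=cv2.cvtColor(im,cv2.COLOR_RGB2GRAY)
    c=np.array(guess,float)
    yy,xx=np.mgrid[:im.shape[0],:im.shape[1]]
    P=toplane(np.c_[xx.ravel(),yy.ravel()],ct,z)[:,:2].reshape(im.shape[0],im.shape[1],2)
    d=np.linalg.norm(P-c,axis=2)
    m=(d<.036)&(d>.012)
    best=[]
    for th in range(30,250,4):
        B=[]
        for q,n,l in blobs(m&(g>th),8):
            p=P[l]; mu=p.mean(0); r=np.linalg.norm(mu-c)
            if .017<r<.033 and n*1.0<400: B.append((mu,n))
        if len(B)==6:
            X=np.array([b[0] for b in B]); n=np.array([b[1] for b in B])
            cc=X.mean(0); v=X-cc; r=np.linalg.norm(v,axis=1)
            an=np.arctan2(v[:,1],v[:,0]); mean=np.angle(np.exp(6j*an).mean())/6; coh=abs(np.exp(6j*an).mean())
            best.append((coh-r.std()*20-n.std()/n.mean()*.2,cc,np.degrees(mean)%60,r.mean(),r.std(),coh,th))
    best.sort(key=lambda t:-t[0])
    return best[:3]
def hubbore(im,ct,guess,z=.042):
    g=im.max(2); o=[]
    for q,n,l in blobs(g<62,25):
        p=toplane(q,ct,z)[0][:2]
        if np.linalg.norm(p-guess)<.06 and n<600: o.append((p,n,q))
    return o
E
python3 - <<'E'
from det import *
import pickle
W=pickle.load(open("w.pkl","rb"))
S={"s0":(.5022,-.0134),"s1":(.5128,.0782),"s2":(.5234,.1696)}
H={"h0":(.6431,.1667),"h1":(.6462,.0173),"h2":(.6451,-.1624)}
for v in W:
    for s in S:
        b=seat(W[v][0],W[v][1],S[s])
        if b: print(v,s,[(np.round(x[1],4),round(x[2],1),round(x[3],4),round(x[4],4),round(x[5],3),x[6]) for x in b[:2]])
    for h in H:
        o=hubbore(W[v][0],W[v][1],H[h])
        if o: print(v,h,[(np.round(p,4),n,np.round(q,0)) for p,n,q in o])
ims=[]
for h in H:
    im,ct,_=W[h]; c=proj([*H[h],.02],ct)[0].astype(int)
    im=im[c[1]-50:c[1]+50,c[0]-65:c[0]+65]; ims.append(cv2.resize(cv2.convertScaleAbs(im[:,:,::-1],alpha=1.6),None,fx=2,fy=2,interpolation=cv2.INTER_CUBIC))
cv2.imwrite("pics/hubs.png",np.hstack(ims))
E
```

```text
h2 h2 [(array([ 0.6446, -0.161 ]), np.int32(250), array([253., 189.]))]
s0 s0 [(array([ 0.5018, -0.0115]), np.float64(37.3), np.float64(0.025), np.float64(0.0001), np.float64(1.0), 78), (array([ 0.5018, -0.0119]), np.float64(37.3), np.float64(0.0253), np.float64(0.0001), np.float64(1.0), 102)]
s0 s1 [(array([0.5123, 0.0789]), np.float64(28.3), np.float64(0.0255), np.float64(0.0001), np.float64(1.0), 178), (array([0.5124, 0.0789]), np.float64(28.3), np.float64(0.0255), np.float64(0.0001), np.float64(1.0), 182)]
s0 s2 [(array([0.5193, 0.1472]), np.float64(45.5), np.float64(0.0103), np.float64(0.0062), np.float64(0.697), 154)]
s0 h1 [(array([0.6453, 0.0187]), np.int32(256), array([394., 143.]))]
s1 s0 [(array([ 0.5009, -0.0091]), np.float64(33.4), np.float64(0.0249), np.float64(0.0041), np.float64(0.678), 70), (array([ 0.5056, -0.0049]), np.float64(36.8), np.float64(0.0224), np.float64(0.0032), np.float64(0.222), 110)]
s1 s1 [(array([0.5123, 0.0799]), np.float64(28.6), np.float64(0.0252), np.float64(0.0003), np.float64(0.998), 90), (array([0.5123, 0.0799]), np.float64(28.6), np.float64(
[... 1026 characters left out ...]
0.0186]), np.int32(122), array([272., 312.]))]
h1 s1 [(array([0.5125, 0.0792]), np.float64(28.3), np.float64(0.0252), np.float64(0.0005), np.float64(0.999), 226), (array([0.5125, 0.0792]), np.float64(28.3), np.float64(0.0253), np.float64(0.0005), np.float64(0.999), 214)]
h1 s2 [(array([0.5232, 0.1703]), np.float64(41.6), np.float64(0.0254), np.float64(0.0), np.float64(1.0), 202), (array([0.5231, 0.1703]), np.float64(41.6), np.float64(0.0255), np.float64(0.0001), np.float64(1.0), 222)]
h1 h0 [(array([0.6422, 0.168 ]), np.int32(308), array([230.,  30.]))]
h1 h1 [(array([0.6451, 0.0184]), np.int32(248), array([253., 192.]))]
h1 h2 [(array([ 0.6453, -0.1553]), np.int32(34), array([270., 331.]))]
```

View pics/hubs.png

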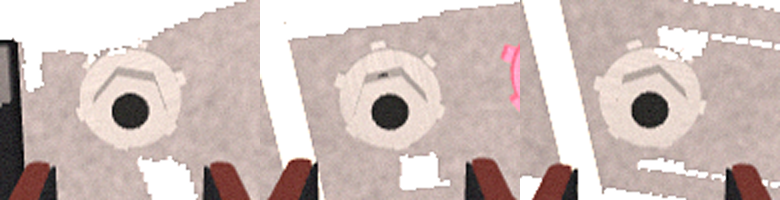

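Bore positions agree between views to about 1 mm; seats are 92 mm apart with angles 37.3/28.5/41.4°. I still need the hub angles, so I'm enlarging the crops to pick out the teeth.

```bash
python3 - <<'E'
from det import *
import pickle
W=pickle.load(open("w.pkl","rb"))
H={"h0":(.6418,.1679),"h1":(.6451,.0184),"h2":(.6446,-.161)}
ims=[]
for h in H:
    im,ct,_=W[h]; c=proj([*H[h],.01],ct)[0]
    # contrast; ring sample at z=.008 r=30..31.5
    g=cv2.cvtColor(im,cv2.COLOR_RGB2GRAY)
    c=c.astype(int); s=g[c[1]-33:c[1]+33,c[0]-33:c[0]+33]; s=cv2.normalize(np.clip(s,70,190),None,0,255,cv2.NORM_MINMAX)
    s=cv2.cvtColor(cv2.resize(s,(396,396),interpolation=cv2.INTER_CUBIC),cv2.COLOR_GRAY2BGR)
    # radial tick marks every 10 deg at r=33mm z=.010
    for a in range(0,360,10):
        for r in (.035,.037 if a%30 else .042):
            p=proj([H[h][0]+r*np.cos(np.radians(a)),H[h][1]+r*np.sin(np.radians(a)),.010],ct)[0]
            p=((p-(c-33)+.5)*6).astype(int); cv2.circle(s,tuple(int(v) for v in p),2,(0,0,255) if a%90 else (0,255,0),-1)
    ims.append(s)
cv2.imwrite("pics/hubs2.png",cv2.resize(np.hstack(ims),(800,267),interpolation=cv2.INTER_AREA))
E
```

```text
(no output)
```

View pics/hubs2.png

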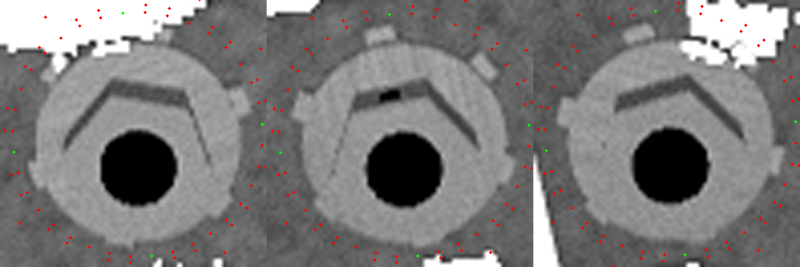

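```bash
python3 - <<'E'
from det import *
import pickle
W=pickle.load(open("w.pkl","rb"))
H={"h0":(.6418,.1679),"h1":(.6451,.0184),"h2":(.6446,-.161)}
K={"h0":[(240,100),(38,172),(50,68),(165,37)],"h1":[(111,35),(217,66),(36,107),(245,163)],"h2":[(105,33),(35,110),(244,160),(65,212)]}
for h in H:
    im,ct,_=W[h]; c=proj([*H[h],.01],ct)[0].astype(int)
    px=np.array(K[h])/4.045-.5+c-33
    P=toplane(px,ct,.010)[:,:2]-H[h]
    a=np.degrees(np.arctan2(P[:,1],P[:,0])); print(h,np.round(a%60,1),np.round(np.linalg.norm(P,axis=1),4),np.degrees(np.angle(np.exp(6j*np.radians(a)).mean())/6)%60)
E
```

```text
h0 [14.4 12.6 13.9  8.7] [0.0302 0.0297 0.0312 0.0293] 12.417023254777348
h1 [37.4 36.9 35.6 40.4] [0.0301 0.03   0.0296 0.031 ] 37.54865806775342
h2 [40.3 38.4 40.4 40.1] [0.0302 0.0294 0.0306 0.0302] 39.80594911213647
```

```bash
cat > grab.py <<'E'
from det import *
import sys
# args: hub x y ang(deg)
x,y,a=map(float,sys.argv[1:4]); a1=np.radians(a)
t=get_time()
command_gripper(.75)
move_pose([x,y,.11],down(a1))
hit=movel([x,y,.023],v=.15,until_force=10); print(hit,get_tcp_pos())
command_gripper(0); print("grip mm",get_grip_width()*88)
movel([x,y,.12],v=.25)
im,ct=shot("wrist"); T=np.eye(4); T[:3,:3]=rot_of(get_ee_rot()).as_matrix(); T[:3,3]=get_tcp_pos()
save(im,sys.argv[4])
z=T[2,3]-.023+.042
for p,n,q in hubbore(im,ct,np.array([x,y]),z):
    loc=T[:3,:3].T@(np.array([*p,z])-T[:3,3]); print("bore in tool mm",np.round(loc*1000,2),n,q)
print("grip mm",get_grip_width()*88,get_time()-t,get_time())
E
python3 grab.py .6446 -.161 -20.2 grab2.png
```

```text
False [ 0.64529759 -0.16055521  0.02361162]
grip mm 33.66176027403391
grip mm 34.00025662256577 3.1750000000000007 31.25
```

View pics/grab2.png

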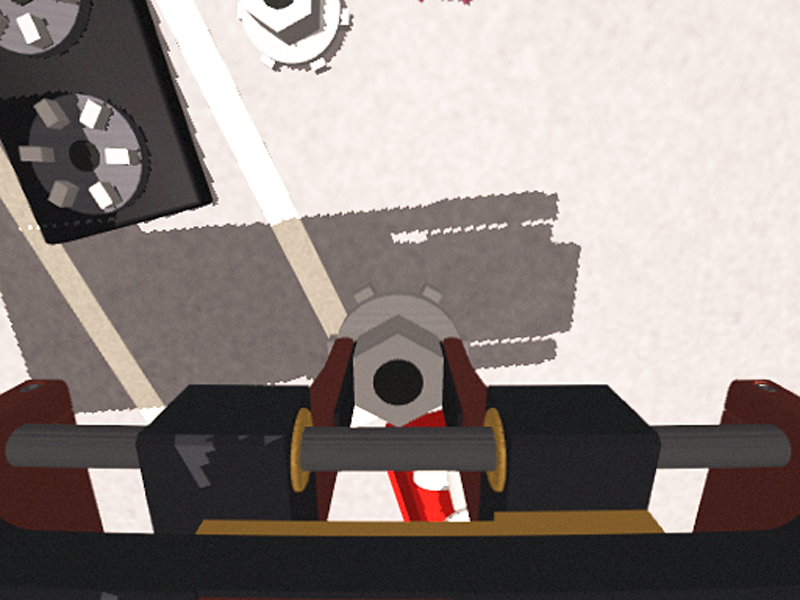

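Hub is held on its flats (34.0 mm) with the bore at (398,381). I'm computing its offset in the tool.

```bash
python3 - <<'E'
from det import *
im,ct=shot("wrist"); T=np.eye(4); T[:3,:3]=rot_of(get_ee_rot()).as_matrix(); T[:3,3]=get_tcp_pos()
z=T[2,3]-.023+.042
print(T[:3,3])
for th in (20,25,30,35,40,45):
  for q,n,l in blobs(im.max(2)<th,100):
    if 240<q[0]<270 and 225<q[1]<262:
      p=toplane(q,ct,z)[0]; print(th,q,n,np.round(T[:3,:3].T@(p-T[:3,3])*1000,2))
E
```

```text
[ 0.64295071 -0.16054134  0.11759546]
30 [254.24017467 244.44541485] 458 [  0.16  -0.07 -19.  ]
35 [254.16691285 244.41802068] 677 [  0.11  -0.09 -19.  ]
40 [254.20634921 244.43290043] 693 [  0.14  -0.08 -19.  ]
45 [254.2553495  244.43651926] 701 [  0.17  -0.08 -19.  ]
```

```bash
cat > place.py <<'E'
from det import *
import sys
x,y,a=map(float,sys.argv[1:4]); a2=np.radians(a); t=get_time()
tgt=np.array([x,y])
def goto(z,off=np.zeros(2)): move_pose([*(tgt+off),z],down(a2))
p=get_tcp_pos(); 
if p[2]<.10: movel([p[0],p[1],.12],v=.3)
goto(.09); wait(.15)
off=tgt-get_tcp_pos()[:2]; print("off mm",off*1000)
c=tgt+off
f0=np.array(get_ft_force())
hit=movel([c[0],c[1],.0500],v=.05,until_force=10)
print(hit,get_tcp_pos(),np.array(get_ft_force())-f0, get_ft_torque())
E
python3 place.py .5018 -.0117 7.3
python3 -c "
from h import *
wait(.2);print(get_tcp_pos(),get_ft_force(),get_grip_width()*88,get_time())
im,ct=shot('wrist');save(im,'pl0.png')"
```

```text
off mm [-1.77649399  0.87211784]
True [ 0.49999255 -0.01089483  0.0512715 ] [-0.40817041 -1.09829954  8.84224206] [-0.06092503  0.28479116  0.03314404]
[ 0.50000058 -0.01089881  0.05129306] [-1.59785193 -0.2275486   6.53264391] 34.00257047536027 33.2417
```

View pics/pl0.png

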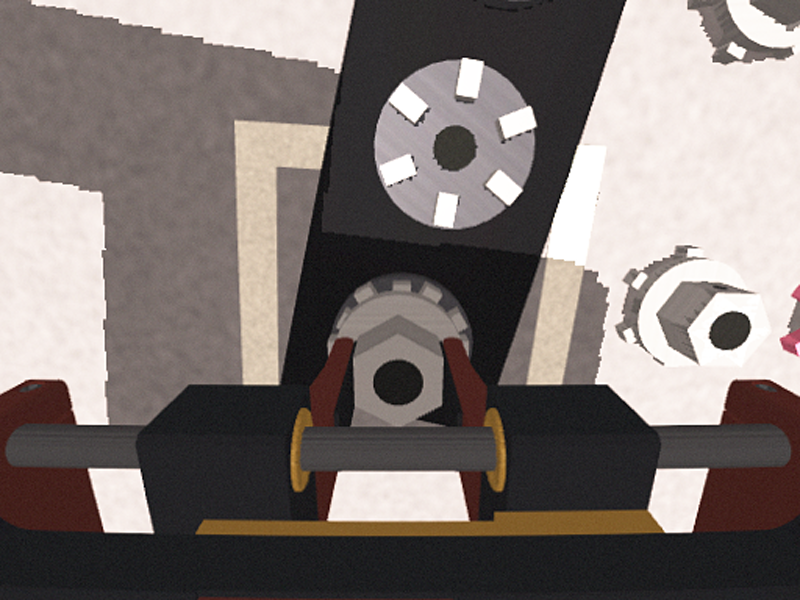

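The teeth interleave under the hub at (400,290), and TCP z 0.0513 matches the fully home height (unmeshed would be 0.060). Releasing, pressing on the boss top to check, then the next hub.

```bash
cat > rel.py <<'E'
from h import *
p=get_tcp_pos(); t=get_time()
command_gripper(.53)
movel([p[0],p[1],.082],v=.2)
command_gripper(.25)
hit=movel([p[0],p[1],.064],v=.04,until_force=12); print("press z (home .070, unmeshed .079):",hit,get_tcp_pos()[2])
movel([p[0],p[1],.15],v=.3)
print(get_time()-t,get_time())
im,ct=shot("top"); save(im,"toprel.png",(150,90,360,260)); 
hsv=im.max(2)
for c,a,m in blobs(hsv<60,8):
    if a<100 and 140<c[0]<340 and 100<c[1]<240: print("bore",np.round(c,1),a,np.round(toplane(c,ct,.042),4)[0][:2])
E
python3 rel.py
```

```text
press z (home .070, unmeshed .079): True 0.07017679363611587
2.1165999999999983 35.4083
bore [193.1 116.5] 22 [0.7614 0.1514]
bore [245.1 125.8] 18 [0.7422 0.0223]
bore [184.8 163.4] 21 [0.6431 0.1667]
bore [246. 164.] 21 [0.6462 0.0173]
bore [241. 180.] 9 [0.6063 0.0284]
bore [269.5 183. ] 10 [ 0.6009 -0.0414]
bore [182.4 212.5] 30 [0.5231 0.167 ]
bore [194.1 222.8] 9 [0.4993 0.1378]
```

View pics/toprel.png

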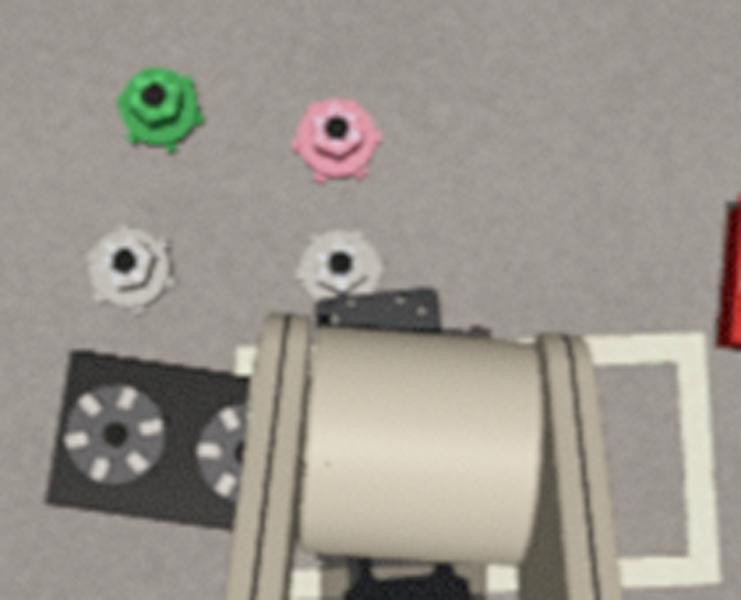

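Home height confirmed by press (0.0702). Next hub, re-measuring seat1 from the lift view.

```bash
sed -i 's/g<62,25/g<45,25/' det.py; cat >> grab.py <<'E'
for s in ((.5018,-.0117),(.5123,.0797),(.5232,.171)):
    b=seat(im,ct,s)
    if b: b=b[0]; print(s,np.round(b[1],4),np.round(b[2:],4))
wait(.3); print(get_tcp_pos())
E
python3 grab.py .6451 .0184 -22.5 grab1.png
```

```text
False [0.64548067 0.01829113 0.02383659]
grip mm 34.00805397542398
bore in tool mm [-19.42   5.99 -18.94] 377 [220.92572944 253.46949602]
bore in tool mm [ 20.94   6.02 -19.05] 374 [287.95454545 253.48930481]
grip mm 33.92066461507539 3.4084000000000003 38.8667
(0.5123, 0.0797) [0.5124 0.0793] [2.83233e+01 2.50000e-02 5.00000e-04 9.98700e-01 1.78000e+02]
(0.5232, 0.171) [0.5231 0.1703] [4.17199e+01 2.55000e-02 0.00000e+00 1.00000e+00 2.22000e+02]
[0.64441635 0.0183753  0.11863735]
```

View pics/grab1.png

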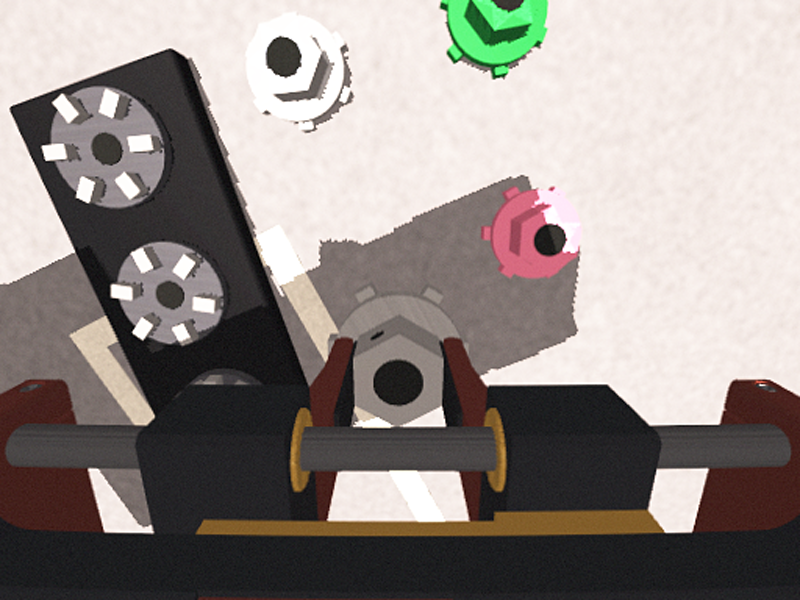

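Hub centred in the jaws again (bore at (398,381)) and the board has not moved. Placing on seat1 at 58.4-60 = -1.6°.

```bash
sed -i 's/wait(.15)/wait(.5)/; s/^off=.*/off=np.clip(tgt-get_tcp_pos()[:2],-.001,.001); print("off mm",off*1000)/' place.py
python3 place.py .5123 .0795 -1.6
python3 -c "
from h import *
wait(.2);print(get_tcp_pos(),get_ft_force(),get_grip_width()*88,get_time())
im,ct=shot('wrist');save(im,'pl1.png')"
```

```text
off mm [-0.21071217  0.15302199]
True [0.5114829  0.07956365 0.05113901] [-2.42751793 -0.5051453   7.78834829] [-0.09178575  0.22646594 -0.08417709]
[0.51145669 0.07954094 0.05114698] [-1.34114068 -1.86403613  6.47994441] 33.881938340253754 41.2583
```

View pics/pl1.png

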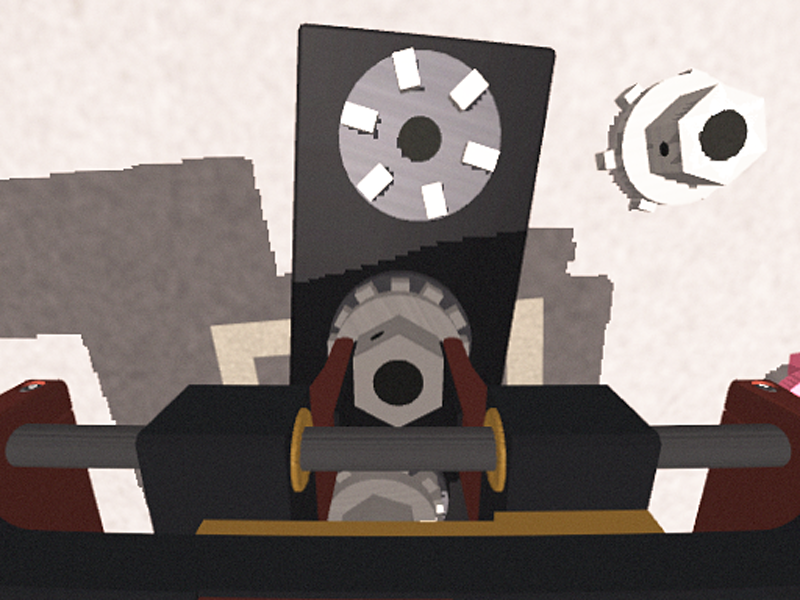

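Meshed (TCP z 0.0511, teeth interleaved). Releasing, then looking at the last hub (bore at (723,135), unmoved).

```bash
python3 rel.py; python3 grab.py .6418 .1679 12.4 grab0.png
```

```text
press z (home .070, unmeshed .079): True 0.07021307397380683
2.1166999999999945 43.425
bore [193.  116.4] 23 [0.7616 0.1516]
bore [244.9 126. ] 20 [0.7418 0.0227]
bore [184.8 163.4] 21 [0.6431 0.1667]
bore [256.5 223.6] 35 [ 0.5012 -0.012 ]
False [0.64225023 0.1677528  0.02387286]
grip mm 33.660058816697955
bore in tool mm [-19.47   6.4  -18.94] 375 [220.95733333 253.65866667]
bore in tool mm [ 20.85   6.26 -19.06] 375 [287.91466667 253.456     ]
grip mm 33.89208033194243 3.4416999999999973 46.9167
(0.5123, 0.0797) [0.5097 0.0953] [1.39506e+01 2.14000e-02 6.30000e-03 3.59800e-01 1.38000e+02]
(0.5232, 0.171) [0.5302 0.1751] [2.02999e+01 2.43000e-02 6.10000e-03 3.25800e-01 1.58000e+02]
[0.6411533  0.16772144 0.11860382]
```

View pics/grab0.png

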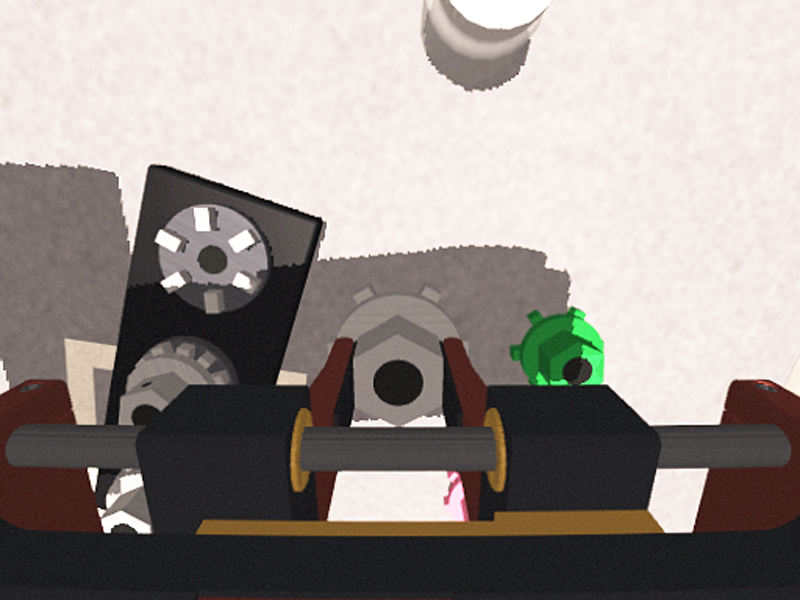

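Hub held and centred (bore at (398,381)). Seat2 at (212,260) is half in shadow, so that reading is bad and I'm using the two earlier consistent ones.

```bash
python3 place.py .5231 .1708 11.6
python3 -c "
from h import *
wait(.2);print(get_tcp_pos(),get_ft_force(),get_grip_width()*88,get_time())
im,ct=shot('wrist');save(im,'pl2.png')"
```

```text
off mm [-0.24616938  0.06665051]
True [0.52226078 0.17071137 0.05117878] [-1.52310526  1.17846552  9.58378643] [-0.06193611  0.23426581  0.10781875]
[0.52223565 0.17070087 0.05116548] [-1.00312904 -1.05518063  6.90569828] 34.16839760994494 49.2167
```

View pics/pl2.png

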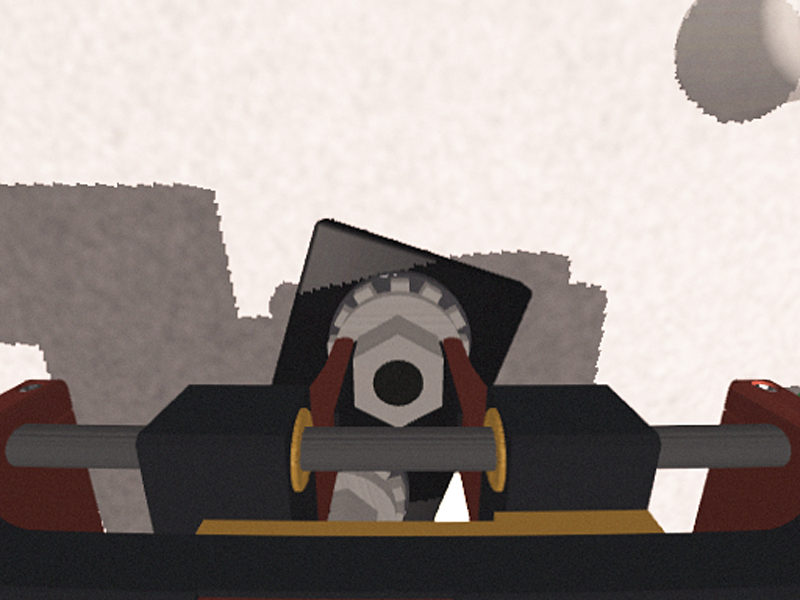

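Third hub meshed (z 0.0512). Releasing with a press check, then moving aside to measure board and outline.

```bash
python3 rel.py | head -1; python3 - <<'E'
from h import *
command_gripper(0)
move_pose([.36,.36,.22],down(np.radians(80))); print(get_time(),get_tcp_pos())
im,ct=shot("top"); save(im,"top5.png",(140,80,420,290))
cv2.imwrite("pics/top5raw.png",im[:,:,::-1])
im2,_=shot("side"); save(im2,"side5.png",(150,110,420,330))
E
```

```text
press z (home .070, unmeshed .079): True 0.07022749463291265
52.9667 [0.36036146 0.35965162 0.21985915]
```

View pics/top5.png

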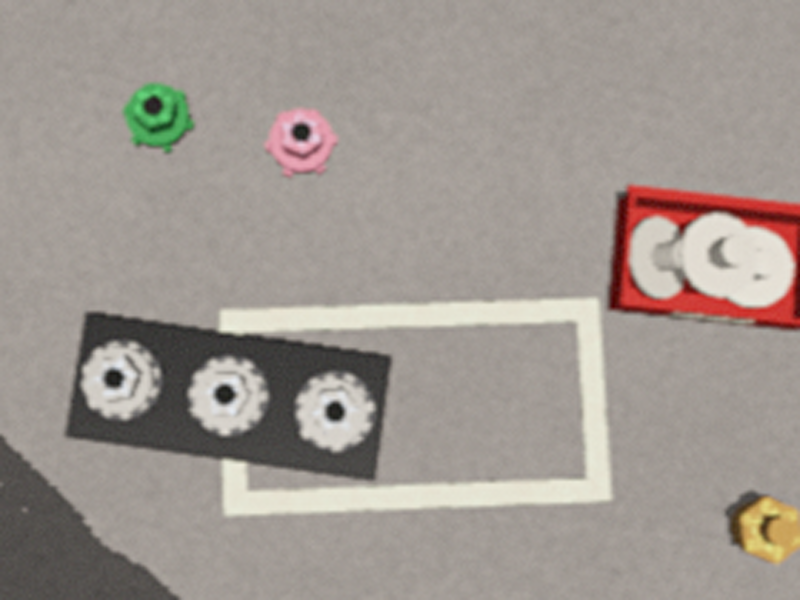

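View pics/side5.png

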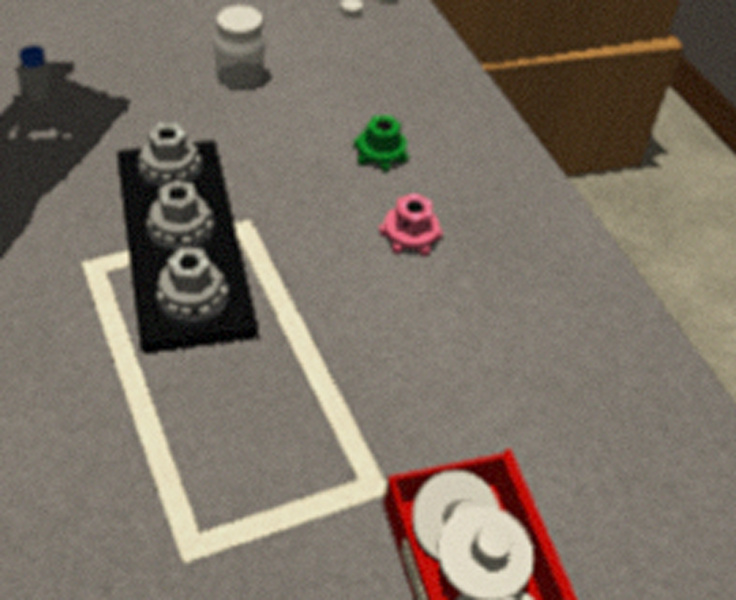

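All three hubs sit meshed on the board, look-alikes are untouched, and the caps are in the bin. Outline corners (crop): (220,311), (598,299), (611,500), (225,515); board corners: (86,312), (390,354), (376,479), (66,437).

```bash
cat > meas.py <<'E'
from h import *
def poly(px,ct,z,sc,org):
    P=toplane(np.array(px)/sc-.5+np.array(org),ct,z)[:,:2]
    s=np.linalg.norm(np.roll(P,-1,0)-P,axis=1)
    d=((P[0]-P[1])+(P[3]-P[2])); ang=np.degrees(np.arctan2(d[1],d[0]))
    return P.mean(0),ang,s,P
E
python3 - <<'E'
from meas import *
c,T=cam("top"); ct=(c,T); sc=800/280
for px,z in (([(220,311),(598,299),(611,500),(225,515)],0),([(86,312),(390,354),(376,479),(66,437)],.02)):
    m,a,s,P=poly(px,ct,z,sc,(140,80)); print(np.round(m,4),round(a,2),np.round(s,4),np.round(P,4).tolist())
px=[(115,378),(224,394),(335,411)]
print(np.round(toplane(np.array(px)/sc-.5+[140,80],ct,.07),4))
E
```

```text
[ 0.51   -0.0846] 93.52 [0.3394 0.1788 0.3397 0.179 ] [[0.5889, 0.0903], [0.6097, -0.2484], [0.4312, -0.2596], [0.4102, 0.0794]]
[0.5137 0.0776] 83.73 [0.2664 0.1086 0.268  0.1087] [[0.5823, 0.2046], [0.5532, -0.0602], [0.4451, -0.0502], [0.4743, 0.2162]]
[[ 0.5232  0.1687  0.07  ]
 [ 0.5125  0.0795  0.07  ]
 [ 0.501  -0.0116  0.07  ]]
```

Sizes check out (outline 340x179 mm outside, board about 268x109 mm). The board needs -163 mm in y and +10°. I'll push its +y end with both open fingers (two contacts) and turn the tool along the way.

```bash
cat > push1.py <<'E'
from h import *
c0=np.array([.5125,.0788]);th0=np.radians(83.5); c1=np.array([.510,-.0846]); th1=np.radians(93.5)
yv=lambda t:np.array([np.cos(t),np.sin(t)])
t0=get_time()
command_gripper(.75)
s=c0+yv(th0)*.170
move_pose([*s,.12],down(th0-np.pi/2)); movel([*s,.011],v=.15); wait(.3)
e=c0+yv(th0)*.138
hit=movel([*e,.011],v=.03,until_force=3)
p=np.array(get_tcp_pos()); d=(p[:2]-c0)@yv(th0); print("contact",hit,p,"dist from centre",d,get_ft_force())
d=min(max(d,.142),.152)
N=6
for i in range(1,N+1):
    f=i/N; c=c0+(c1-c0)*f; th=th0+(th1-th0)*f; q=c+yv(th)*d
    movel([*q,.011],frame=down(th-np.pi/2),v=.06)
    F=get_ft_force(); print(i,np.round(get_tcp_pos(),4),np.round(F,1))
p=np.array(get_tcp_pos()); b=p[:2]+yv(th1)*.03
movel([*b,.011],v=.1); movel([*b,.15],v=.25)
move_pose([.36,.36,.22],down(np.radians(80)))
print(get_time())
im,ct=shot("top"); save(im,"top6.png",(180,120,380,270))
E
python3 push1.py
```

```text
contact True [0.52872756 0.22377037 0.01066115] dist from centre 0.14587549516518916 [ 0.48456285 -0.16727137  0.34711416]
1 [0.5242 0.1968 0.011 ] [ 1.6 -0.1 -0.4]
2 [0.52   0.1701 0.0111] [ 1.3  1.2 -0.1]
3 [0.5153 0.143  0.0112] [0.2 1.6 1. ]
4 [0.5105 0.1158 0.0111] [-0.1  1.1  1.9]
5 [0.5058 0.0885 0.0111] [0.3 2.7 1.8]
6 [0.5011 0.061  0.0111] [-0.5  1.7  1.8]
63.1833
```

View pics/top6.png

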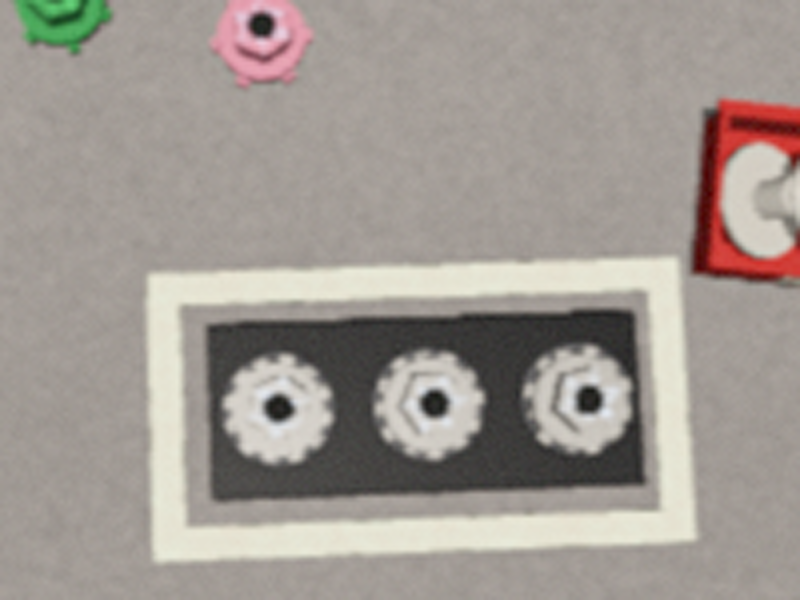

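The board lies inside the tape, with grey bench visible all round. Corners: board (207,325), (634,311), (643,484), (212,500); tape outer (147,272), (679,258), (696,541), (155,561). Checking margins and hub heights.

```bash
python3 - <<'E'
from meas import *
ct=cam("top"); sc=4
mo,ao,so,Po=poly([(147,272),(679,258),(696,541),(155,561)],ct,0,sc,(180,120))
mb,ab,sb,Pb=poly([(207,325),(634,311),(643,484),(212,500)],ct,.02,sc,(180,120))
t=np.radians(ao-90); Rm=np.array([[np.cos(t),np.sin(t)],[-np.sin(t),np.cos(t)]])
d=Rm@(mb-mo); print(mo,ao,so,mb,ab,sb,"offset in outline mm",d*1000,"dang",ab-ao)
da=np.radians(ab-ao); M=np.array([[np.cos(da),-np.sin(da)],[np.sin(da),np.cos(da)]])
C=np.array([[sx*.055,sy*.135] for sx in(1,-1) for sy in(1,-1)])@M.T+d
print("margins",(.07-np.abs(C[:,0]).max())*1e3,(.15-np.abs(C[:,1]).max())*1e3)
im,_=shot("side"); save(im,"side6.png",(150,130,420,330))
# wrist closeup from beside
c=mb; move_pose([.47,-.085,.17],down(np.radians(93.5))); wait(.2)
im,_=shot("wrist"); save(im,"w6.png"); print(get_time())
E
```

```text
[ 0.51048338 -0.08478136] 93.31354057043818 [0.34112965 0.17979829 0.34000484 0.1812189 ] [ 0.51110668 -0.08520138] 93.50718171511211 [0.26726801 0.10755277 0.26646632 0.10764623] offset in outline mm [ 0.5979851  -0.45533688] dang 0.19364114467393279
margins 13.9460736821196 14.359552319528568
65.2167
```

View pics/side6.png

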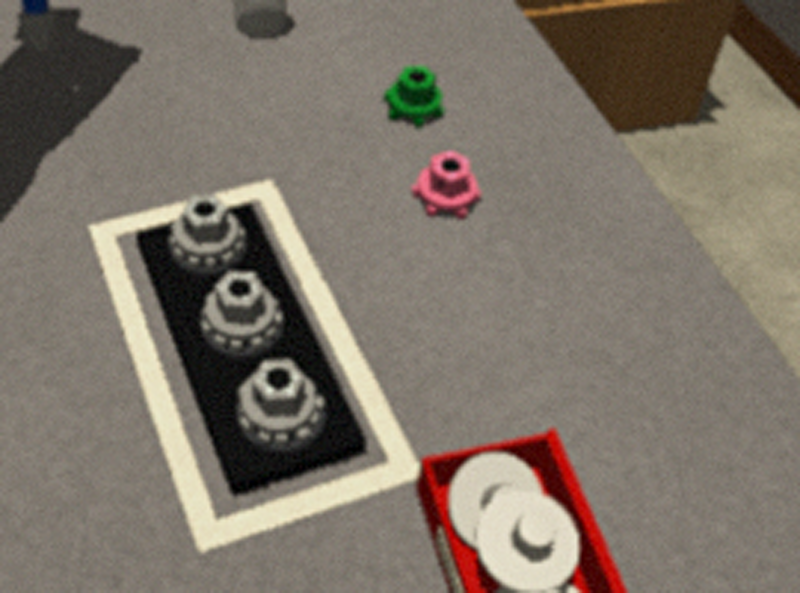

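View pics/w6.png

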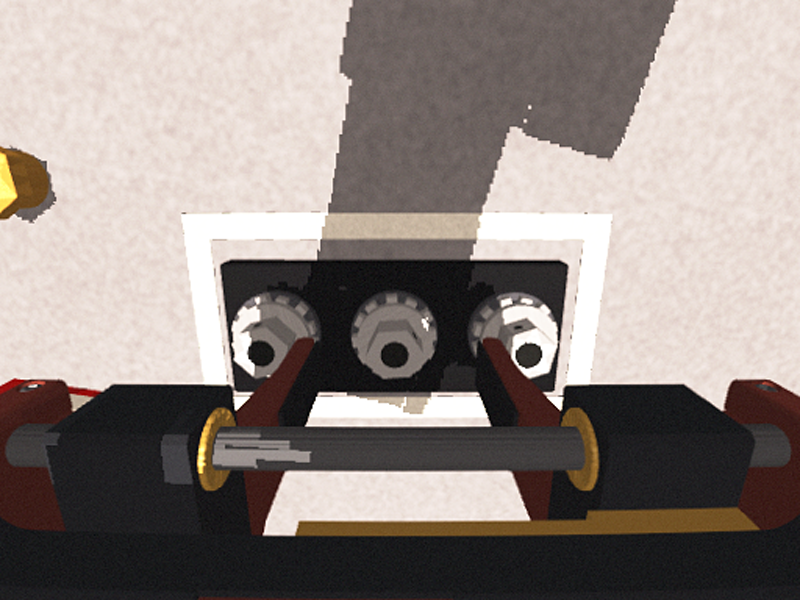

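All three hubs sit level with teeth interleaved at (275,345), (395,350), (515,345); margins are about 14 mm. One last look at the caps in the bin.

```bash
python3 - <<'E'
from h import *
move_pose([.642,-.34,.2],down(np.radians(-6))); wait(.2)
im,_=shot("wrist"); save(im,"w7.png",(170,90,340,220))
move_pose([.36,.36,.22],down(np.radians(80))); 
im,_=shot("side"); save(im,"side7.png",(250,260,400,384))
im,_=shot("top"); save(im,"top7.png"); print(get_time())
E
```

```text
69.525
```

View pics/w7.png

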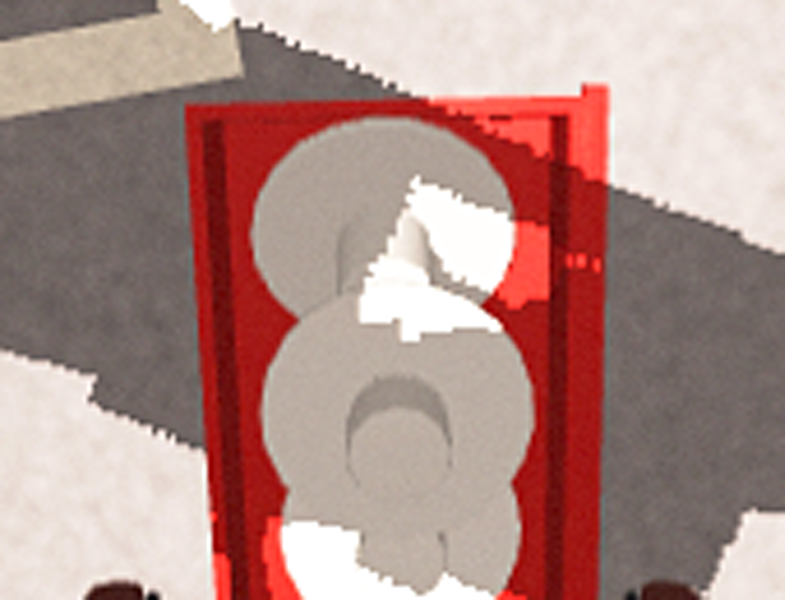

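View pics/side7.png

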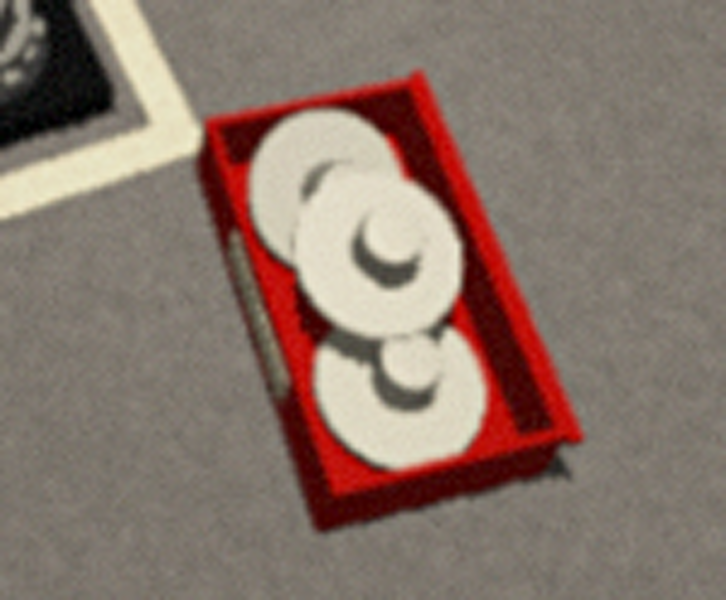

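View pics/top7.png

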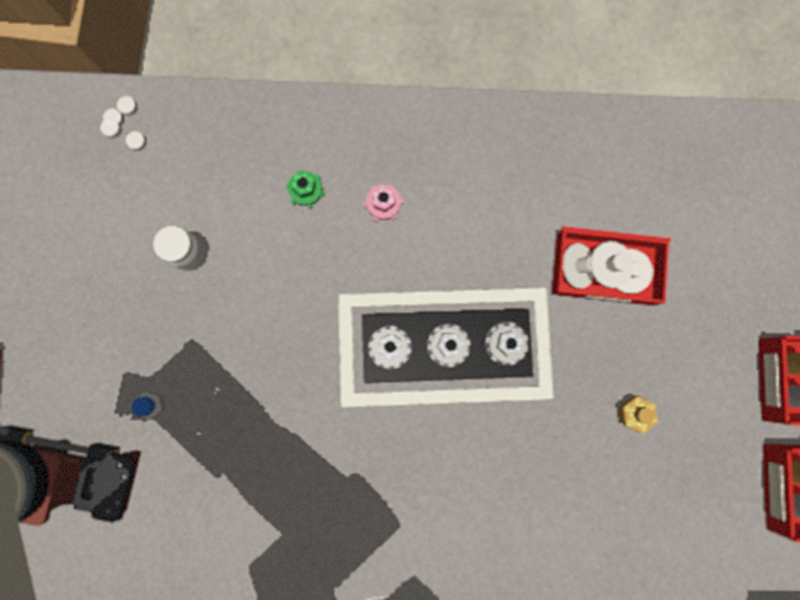

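All three caps rest inside the bin walls, the third on the other two's knobs. Board, hubs and bystanders are in place and the arm is clear. Handing in.

```bash
python3 -c "
from station import *
wait(.3);print(get_time());job_done()"
```

```text
69.825
the job is handed in; nothing more can be done
```

The job is done and handed in at 69.8 s of the 210 s allowed. All three hubs are meshed on the board, the three caps are in the red bin, and the board lies inside the tape.

- **Hubs:** pressing on each boss top stopped the tool at z = 0.0702 m. Fully home is 0.070 m and unmeshed would be 0.079 m. After the push, the side and wrist pictures still show the teeth interleaved and the hubs level; I did not press them again.
- **Board:** it is centred to about 0.6 mm, turned about 0.2° relative to the outline, with about 14 mm clear on every side.
- **Caps:** all three are within the bin walls. Two stand in the bin and the third lies on their knobs, at about rim height.
- **Left alone:** the jar, nipple, reducer and the pink and green look-alikes stand where they were.

**What disagreed:**
- The first hub was set about 2 mm off because of a mistaken position correction, but it still meshed.
- One re-measurement of seat 2 failed because of shadow, so I used two earlier readings that agreed.
- I saw no sign of a hub being knocked aside.

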